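Hang the varnished sample over the curing lamp and hold the dial at its third click

TASK

Cure the varnished sample: drape the taller of the two tent-shaped sample boards over the steel bar above the curing lamp so that it hangs upright and free, and let go of it. Then turn the lamp's spring-return dial clockwise (seen from above) by its upright steel post, past the first two clicks to the third, and finish while holding it there against its spring: do not let go. Leave everything else on the counter where it stands.

Things in the scene. Friction and masses are not known exactly. Their poses are not given: they have to be found in the camera images.
- tall_tent: the taller sample board, loose, 84 to 156 g: two plywood plates 4 mm thick, 60 mm long, each 25 degrees from vertical, meet in a ridge 80 mm up like a tent, feet 78 mm apart, open below and at both ends; on the ridge a dark wooden grip tab 10 mm thick (x), 40 mm long (y), 34 mm high; 114 mm high in all. Stands on the counter at left or right. Origin: centre of its underside; y along the ridge
- tall_tent_mid (a point): centre of the tall tent, half-way up: 57 mm above its underside; axes as tall_tent. Draped over the bar with its ridge along the bar, it is carried by the inner faces of its plates; its underside is then 61 mm below the bar's centre line, this point 4 mm below it
- tall_tent_tab (a point): centre of the tall tent's grip tab: 97 mm above its underside, 17 mm above the ridge, 17 mm below the tab's top; axes as tall_tent
- small_tent_mid (a point): centre of the smaller sample board (same form, only 72 mm high, plates 45 mm long), half-way up, 36 mm above the counter; it stays where it stands
- curer: the curing lamp, fixed to the counter, grey: origin at the counter, x away from the robot, y to the left, z up when its yaw is 0. Lamp bed (130 mm in x, 190 mm in y, 25 mm high, centred at y = +65 mm) with the bar above it; console (130 by 130 mm, 60 mm high, centred at y = -95 mm) with the dial on top
- bar: the round steel bar, fixed, 12 mm in diameter, 162 mm long along the curer's y, its centre line 125 mm above the counter, carried by two upright steel posts of 12 mm diameter 150 mm apart (75 mm either side of its middle), nothing above it. Origin: its middle
- bar_mid (a point): middle of the bar, on its centre line; axes as curer
- dial_axis (a point): on the dial's vertical axis, at the top face of its disc, 72 mm above the counter; fixed; axes as curer
- dial_post (a point): middle of the upright steel post on the dial (12 mm in diameter, 40 mm high, from 72 to 112 mm above the counter), 42 mm from the dial's axis; turns with the dial. At rest it stands at 215 degrees (counter-clockwise from the curer's x), the third click at 146 degrees
- dial (a joint): angle of the black dial (disc 104 mm across, 12 mm thick, white pointer line under the post), rad: 0 at rest, growing clockwise from above; clicks at 0.4, 0.8, 1.2, each at a black mark on the console (third the longest); dead stop at 1.55. A spring (0.14 N m at rest, 0.48 at the third click, about 11 N at the post; clicks add or take 0.1) always turns it back to 0 when let go
- paint_jar: bystander: paint jar, 52 mm in diameter, 58 mm high; origin under its centre
- varnish_jar: bystander: varnish jar, 60 mm in diameter, 75 mm high; origin under its centre
- pen_cup: bystander: black cup of pens, 80 mm in diameter, 165 mm high; origin under its centre
- tape: bystander: roll of tape lying flat, 68 mm in diameter, 24 mm high; origin under its centre
- eraser: bystander: eraser, 45 by 22 by 13 mm; origin under its centre

How it is judged:
On the way, in this order (a step that is already met when the one before it is completed fails the run):
1. the tall tent hangs upright on the bar, let go (z of tall_tent_mid in the frame of bar_mid between -0.012 and 0.006 m and x of tall_tent_mid in the frame of bar_mid between -0.015 and 0.015 m and y of tall_tent_mid in the frame of bar_mid between -0.055 and 0.055 m and angle between tall_tent_mid's own z axis and vertical below 0.25 rad and contact force between tall_tent and bar above 0.3 N and contact force between tall_tent and the arm below 0.05 N and contact force between tall_tent and the fingers below 0.05 N), for 0.3 s.
2. the dial is held at its third click by the fingers (value of joint dial between 1.08 and 1.32 rad and contact force between the fingers and dial above 2 N), for 0.3 s.
At the end, for the whole second after the job is handed in: The tall tent hangs still on the bar, untouched by the robot: its middle within 15 mm across and 55 mm along the bar from the bar's middle, height within 9 mm of hanging, tilt under 0.25 rad. The fingers hold the dial at its third click, 1.08 to 1.32 rad, with over 2 N (all of step 1 and all of step 2 and linear speed of tall_tent below 0.03 m/s); the arm keeps its last pose, push and grip.
It fails at once if the small tent is displaced by more than 20 mm (distance of small_tent_mid from where it was at the start of the episode above 0.02 m).
It fails at once if another bystander is displaced by more than 20 mm (distance of any of paint_jar, varnish_jar, pen_cup, tape, eraser from where it was at the start of the episode above 0.02 m).
It also fails if it takes over 54 s, if anything falls off the work surface, if the arm or the gripper's body presses on something with over 40 N, if the wrist force passes 120 N, or if a joint passes its speed limit or range.

ROBOT

A 7-joint arm with a two-finger parallel gripper is mounted at the origin on the work surface. World frame = base frame: x ahead of the robot, y to its left, z up, the work surface at z = 0. Lengths are in m, angles in rad, forces in N, time in s.
With the tool pointing down it reaches from about 0.425 to 0.875 m from the base axis. Payload 4.7 kg.
Tool frame: the origin (TCP) lies where the fingers leave the gripper's body, on its centre line; the fingertips stand 70 mm ahead of it and the grasp point (between the pads) lies 51 mm ahead of it; z points along the fingers, y is the line along which they close (so a half turn about z gives the same grasp; the last joint's range is limited). The gripper opens to 87 mm and grips with 3 to 60 N. Pads are 19 mm wide; open, the fingers measure 117 mm over their backs; the gripper's body (75 mm by 190 mm) begins 51 mm behind the grasp point.
Start: joints at [-1.223, 0.321, -0.07, 1.45, 0.023, 1.371, -0.057], TCP at [0.213, 0.614, 0.292] pointing down, gripper open.
Joint ranges: [-2.86, 2.86], [-0.3, 2.09], [-1.38, 1.24], [0.06, 2.45], [-1.56, 4.7], [0.09, 2.05], [-2.69, 2.69]. Speed limits (rad/s): [2.57, 2.57, 3.14, 3.14, 3.14, 3.14, 3.14].

INTERFACE

Orientations are given as a rotation vector (axis times angle).
In Python, from bench import get_state, get_image, get_calibration, close_job gives the robot as it stands.
- The arm moves only by the tool send_rows, never from a script. Its argument "rows" is a list of rows, each an object of numbers: "hand": the finger opening in mm, from 0 to 87; "x", "y", "z": the shift along the world's x, y, z in mm; "roll": the turn about the world's z in degrees. A call has 1 to 10 rows; each row shifts and turns the commanded pose from where the row before left it; what a row does not reach is not made up. A row lasts 1/10 s, in which the tool goes at most 50 mm and 8.59 degrees, less where a joint would pass 70% of its speed; a pose out of reach is approached as far as the arm can. A call is refused whole if a number of a shift passes 50 or a number of a turn 8.59, either way. A call with a gripper value outside its range is refused whole. The fingers move at their own pace and stop on an object; "force" is the grip in N (left out, the last holds). Time passes only in rows, so rows that do not move let the fingers close. It gives the time, the measured TCP pose, the force, the opening and the grip force at its end, in the units of the state.
- get_state(): the state, without advancing time (a new reading comes with each control period).
- get_image(name): name is "side" or "top" or "wrist"; returns the picture (400x640x3 uint8, blue, green, red); there is no depth.
- get_calibration(name): a dict with "mtx" (3x3 intrinsics, pixels), "D" ([k1, k2, p1, p2, k3] as OpenCV has them; the pictures are not rectified), "world_from_camera" (4x4, takes a point from camera to world coordinates). Camera axes: x right, y down, z forward; pixel columns grow to the right and rows downward; lengths in m; the calibration is good to about 2 mm. A picture is of the moment at which its call begins: read the wrist's pose just before it. get_calibration takes no time and is no camera call; for the wrist camera it gives the pose at the moment of the call.
- close_job(): hands the job in; it is judged then, once.
The state is a dict: "time": time; "joint_positions": joint angles; "qd": joint speeds; "joint_torque": joint torques, N m; "position": TCP position; "tool_rot": TCP orientation; "ft_force": force on the tool from outside, world axes, zero at the start; "torque": the same for the moment, N m; "grip_width": opening from 0.0 (shut) to 1.0 (fully open); "grip_force": force on a finger pad.
Only numpy, scipy, OpenCV 4.12 (cv2) and the standard library are available. Lean on these libraries where they do the work, as an engineer would, in place of code of your own. Each camera call takes 0.05 s, during which the arm holds its last target. There are 200 camera calls.

## Working session

There is one attempt and no reset: what is moved stays moved. The work goes in short steps, Python scripts to look and compute and a tool call to move; the robot and the scene stay as the last step left them, time stands still between calls to the robot, and variables do not carry over. Pictures are saved under pics/ and viewed, at most 10 in all, crops included, and the job is handed in when it is done.

Besides the shell and the picture viewer there is one more tool, called after "Emit:" as a command line: name --argument value ..., lists and objects as JSON in quotes. send_rows: Moves the arm, as the interface text tells. Its arguments: {"type":"object","properties":{"rows":{"type":"array","items":{"type":"object","properties":{"hand":{"type":"number"},"x":{"type":"number"},"y":{"type":"number"},"z":{"type":"number"},"roll":{"type":"number"}}}},"force":{"type":"number"}},"required":["rows"]}

```bash
mkdir -p pics; cat > h.py <<'E'
import numpy as np, cv2
from bench import get_state, get_image, get_calibration, close_job
def ray(cal,px):
    K=np.array(cal["mtx"]);D=np.array(cal["D"],float);T=np.array(cal["world_from_camera"])
    p=cv2.undistortPoints(np.array(px,float).reshape(-1,1,2),K,D).reshape(-1,2)
    d=np.c_[p,np.ones(len(p))]@T[:3,:3].T
    return T[:3,3],d
def onplane(cal,px,z):
    o,d=ray(cal,px); return o+d*((z-o[2])/d[:,2])[:,None]
def proj(cal,P):
    T=np.linalg.inv(np.array(cal["world_from_camera"]))
    return cv2.projectPoints(np.array(P,float).reshape(-1,3),cv2.Rodrigues(T[:3,:3])[0],T[:3,3],np.array(cal["mtx"]),np.array(cal["D"],float))[0].reshape(-1,2)
E
python3 - <<'E'
from h import *
s=get_state();print(s)
for n in("top","side"):
    cv2.imwrite(f"pics/{n}0.png",get_image(n))
    c=get_calibration(n);print(n,np.round(c["world_from_camera"],3).tolist(),np.round(c["mtx"],1).tolist())
E
```

```text
{'time': 0.0, 'joint_positions': array([-1.22289774,  0.32184064, -0.07009513,  1.45170475,  0.02261426,
        1.37078017, -0.05687089]), 'qd': array([ 0.00056398,  0.00023633,  0.00123463, -0.00031598, -0.00122696,
        0.00106712, -0.000596  ]), 'joint_torque': array([-2.81568697e-05, -4.91287887e+01, -4.03707102e-01, -3.12529242e+01,
       -6.38203346e-02,  4.36160259e-02,  1.47057831e-04]), 'position': array([0.21286111, 0.61370546, 0.29113507]), 'tool_rot': array([-5.21749691e-01, -3.09774491e+00,  3.03724196e-03]), 'ft_force': array([ 0.07861308,  0.67412095, -0.41279738]), 'torque': array([0.02811413, 0.02893067, 0.02036232]), 'grip_force': 0.0, 'grip_width': 1.0013512594984697}
top [[-0.011, -0.986, 0.165, 0.29], [-1.0, 0.012, 0.005, 0.007], [-0.007, -0.165, -0.986, 1.41], [0.0, 0.0, 0.0, 1.0]] [[422.2, 0.0, 321.5], [0.0, 422.2, 204.3], [0.0, 0.0, 1.0]]
side [[0.861, -0.276, 0.428, -0.005], [-0.509, -0.461, 0.727, -0.871], [-0.004, -0.843, -0.537, 0.747], [0.0, 0.0, 0.0, 1.0]] [[504.6, 0.0, 318.9], [0.0, 504.6, 194.6], [0.0, 0.0, 1.0]]
```

View pics/top0.png

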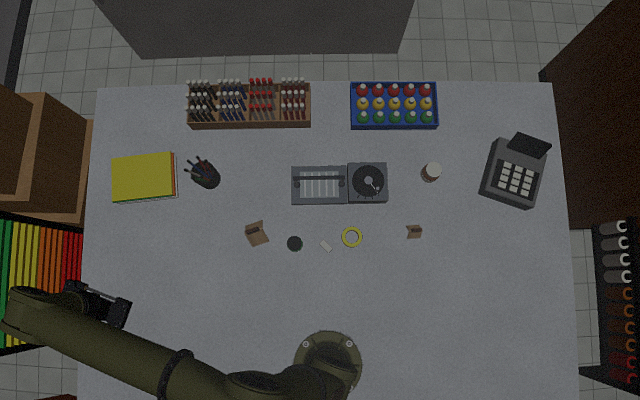

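View pics/side0.png

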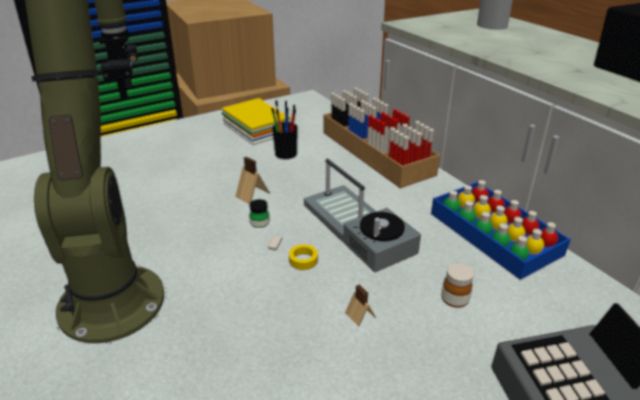

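The top view shows the tall tent at about (257,233), the small one at (414,232), the curer's bar at y≈182 and the dial at (368,181). The side view agrees: the tent at (250,180) is the taller one. I'll enlarge both views.

```bash
python3 - <<'E'
import cv2
a=cv2.imread("pics/top0.png")[155:255,235:395];cv2.imwrite("pics/topc.png",cv2.resize(a,None,fx=5,fy=5,interpolation=cv2.INTER_CUBIC))
a=cv2.imread("pics/side0.png")[145:275,225:425];cv2.imwrite("pics/sidec.png",cv2.resize(a,None,fx=4,fy=4,interpolation=cv2.INTER_CUBIC))
E
```

```text
(no output)
```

View pics/topc.png

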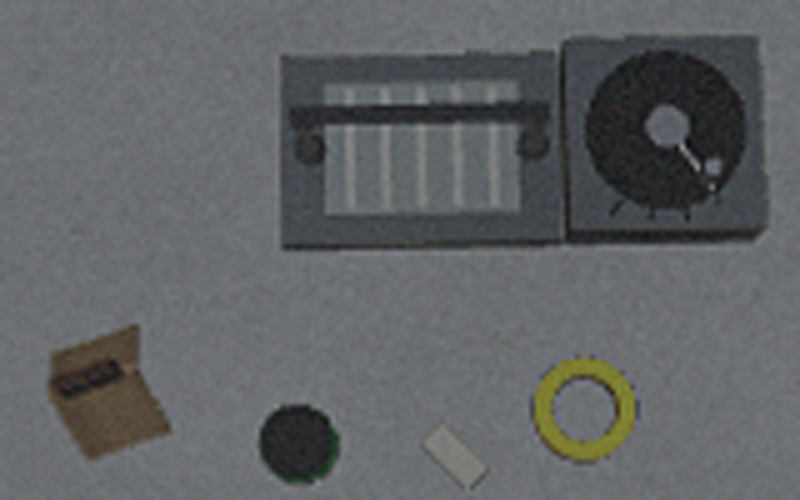

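View pics/sidec.png

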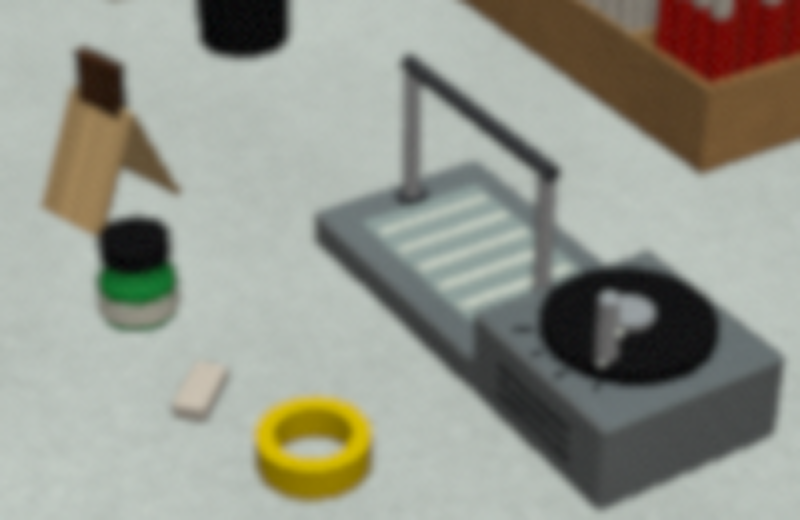

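```bash
python3 - <<'E'
from h import *
ct=get_calibration("top");cs=get_calibration("side")
T=lambda p:(np.array(p,float)+.5)/5-.5+[235,155]
S=lambda p:(np.array(p,float)+.5)/4-.5+[225,145]
r=lambda a:np.round(a,4).tolist()
print("bar ends top",r(onplane(ct,T([[291,115],[550,110]]),.125)))
print("bar ends side",r(onplane(cs,S([[406,62],[554,173]]),.125)))
print("disc top",r(onplane(ct,T([[666,129]]),.072)),"post top",r(onplane(ct,T([[713,165]]),.112)),"side disc",r(onplane(cs,S([[629,325]]),.072)))
print("bed corners",r(onplane(ct,T([[281,55],[555,50],[281,246]]),.025)))
print("console top corners",r(onplane(ct,T([[562,40],[758,37],[765,232],[567,235]]),.06)))
print("tent feet top",r(onplane(ct,T([[90,460],[172,432]]),0)), "far foot",r(onplane(ct,T([[138,325]]),0)))
print("tent ridge near ends",r(onplane(ct,T([[50,388],[140,366]]),.08)))
print("tent feet side",r(onplane(cs,S([[42,205],[103,236],[181,191]]),0)))
print("tab top side",r(onplane(cs,S([[78,48],[124,68]]),.114)))
# dark mask
I=cv2.imread("pics/top0.png");w=I[218:248,240:275].astype(int);m=((w.sum(2)<135)).astype(np.uint8)
n,l,st,ce=cv2.connectedComponentsWithStats(m)
k=1+st[1:,4].argmax();ys,xs=np.where(l==k);p=np.c_[xs+240,ys+218].astype(np.float32);print(st[k],r(onplane(ct,[p.mean(0)],.106)),cv2.minAreaRect(p))
for z in(.114,.1,):print(r(onplane(ct,cv2.boxPoints(cv2.minAreaRect(p)),z)))
E
```

```text
bar ends top [[0.59, 0.1022, 0.125], [0.5912, -0.0595, 0.125]]
bar ends side [[0.591, 0.1035, 0.125], [0.5949, -0.057, 0.125]]
disc top [[0.5901, -0.1373, 0.072]] post top [[0.5577, -0.1619, 0.112]] side disc [[0.5885, -0.1446, 0.072]]
bed corners [[0.6552, 0.1165, 0.025], [0.6563, -0.0689, 0.025], [0.5241, 0.1163, 0.025]]
console top corners [[0.6538, -0.0717, 0.06], [0.6545, -0.2015, 0.06], [0.5236, -0.2011, 0.06], [0.5232, -0.0722, 0.06]]
tent feet top [[0.3846, 0.2463, 0.0], [0.4029, 0.1913, 0.0]] far foot [[0.4754, 0.215, 0.0]]
tent ridge near ends [[0.4251, 0.2589, 0.08], [0.4386, 0.2016, 0.08]]
tent feet side [[0.3892, 0.2533, 0.0], [0.4096, 0.1961, 0.0], [0.4795, 0.2202, 0.0]]
tab top side [[0.425, 0.25, 0.114], [0.4397, 0.2088, 0.114]]
[ 6  9 13  8 38] [[0.4278, 0.2293, 0.106]] ((252.26712036132812, 230.2123260498047), (4.096440315246582, 12.289320945739746), 69.44395446777344)
[[0.427, 0.2488, 0.114], [0.4401, 0.2131, 0.114], [0.4281, 0.2085, 0.114], [0.4151, 0.2442, 0.114]]
[[0.4285, 0.2514, 0.1], [0.4417, 0.2154, 0.1], [0.4296, 0.2107, 0.1], [0.4164, 0.2467, 0.1]]
```

Emit:
send_rows --rows '[{"x": 22, "y": -38, "roll": -5.2}, {"x": 22, "y": -38, "roll": -5.2}, {"x": 22, "y": -38, "roll": -5.2}, {"x": 22, "y": -38, "roll": -5.2}, {"x": 22, "y": -38, "roll": -5.2}, {"x": 22, "y": -38, "roll": -5.2}, {"x": 22, "y": -38, "roll": -5.2}, {"x": 22, "y": -38, "roll": -5.2}, {"x": 22, "y": -38, "roll": -5.2}, {"x": 21, "y": -40, "roll": -5.2}]'

```text
schema error: expected keys hand, x, y, z, roll
```

Emit:
send_rows --rows '[{"hand": 87}, {"hand": 87}, {"hand": 87}]'

```text
schema error: expected keys hand, x, y, z, roll
```

```bash
python3 - <<'E'
from h import *
s=get_state();print(s["time"],s["position"],s["tool_rot"],s["joint_positions"])
c=get_calibration("wrist");cv2.imwrite("pics/w1.png",get_image("wrist"))
np.save("w1.npy",{k:np.array(v) for k,v in c.items()},allow_pickle=True)
print(np.round(proj(c,[[.432,.231,.114],[.432,.231,.08]]),0))
E
```

```text
0.1 [0.2129101  0.61374471 0.29126956] [-5.21901030e-01 -3.09774964e+00  2.70419837e-03] [-1.22286964  0.32175823 -0.07006275  1.45154301  0.02260331  1.37080933
 -0.0569008 ]
[[ 93. 449.]
 [108. 426.]]
```

View pics/w1.png

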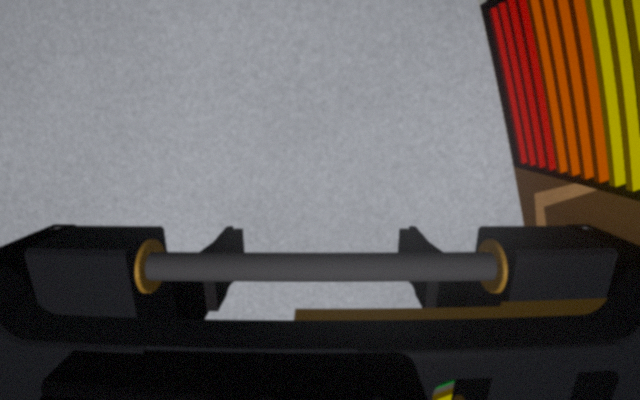

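The move was refused because every row needs all five keys, so the arm hasn't moved. The wrist picture shows only bare counter between the fingers.

Emit:
send_rows --rows '[{"hand": 87, "x": 22, "y": -38, "z": 0, "roll": -5.2}, {"hand": 87, "x": 22, "y": -38, "z": 0, "roll": -5.2}, {"hand": 87, "x": 22, "y": -38, "z": 0, "roll": -5.2}, {"hand": 87, "x": 22, "y": -38, "z": 0, "roll": -5.2}, {"hand": 87, "x": 22, "y": -38, "z": 0, "roll": -5.2}, {"hand": 87, "x": 22, "y": -38, "z": 0, "roll": -5.2}, {"hand": 87, "x": 22, "y": -38, "z": 0, "roll": -5.2}, {"hand": 87, "x": 22, "y": -38, "z": 0, "roll": -5.2}, {"hand": 87, "x": 22, "y": -38, "z": 0, "roll": -5.2}, {"hand": 87, "x": 21, "y": -40, "z": 0, "roll": -5.2}]'

```text
time: 1.15
position: [0.4325, 0.2305, 0.2922]
tool_rot: [-1.831, -2.552, -0.001]
ft_force: [1.0, 0.3, -0.5]
grip_width: 0.995
grip_force: 0.0
```

Emit:
send_rows --rows '[{"hand": 87, "x": 0, "y": 0, "z": 0, "roll": 0}, {"hand": 87, "x": 0, "y": 0, "z": 0, "roll": 0}, {"hand": 87, "x": 0, "y": 0, "z": 0, "roll": 0}]'

```text
time: 1.45
position: [0.4313, 0.2332, 0.2921]
tool_rot: [-1.824, -2.557, -0.0]
ft_force: [-0.7, 0.3, -0.2]
grip_width: 1.004
grip_force: 0.0
```

```bash
python3 - <<'E'
from h import *
s=get_state();print(s["time"],s["position"],s["tool_rot"],s["joint_positions"])
c=get_calibration("wrist");cv2.imwrite("pics/w2.png",get_image("wrist"))
np.save("w2.npy",{k:np.array(v) for k,v in c.items()},allow_pickle=True)
print(np.round(proj(c,[[.432,.231,.114],[.432,.231,.08]]),0))
E
```

```text
1.45 [0.43131361 0.23321631 0.29211909] [-1.82414085e+00 -2.55709943e+00 -1.54096745e-05] [-0.83477918 -0.02707138  0.28132958  1.84479434  0.00723974  1.32301003
 -0.22380492]
[[320. 199.]
 [320. 191.]]
```

View pics/w2.png

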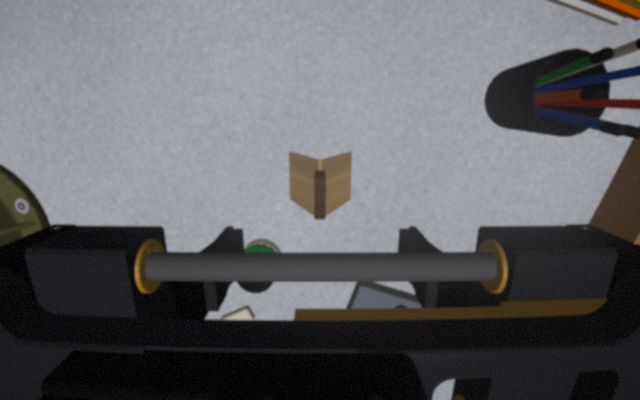

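The tent's tab is centred in the jaw (column 320, rows 185–218) and its sides line up with the fingers. I'll go down and grip.

Emit:
send_rows --rows '[{"hand": 87, "x": 1, "y": -2, "z": -35, "roll": 0}, {"hand": 87, "x": 0, "y": 0, "z": -35, "roll": 0}, {"hand": 87, "x": 0, "y": 0, "z": -30, "roll": 0}, {"hand": 87, "x": 0, "y": 0, "z": -20, "roll": 0}, {"hand": 87, "x": 0, "y": 0, "z": -19, "roll": 0}, {"hand": 87, "x": 0, "y": 0, "z": 0, "roll": 0}, {"hand": 87, "x": 0, "y": 0, "z": 0, "roll": 0}]'

```text
time: 2.2
position: [0.4326, 0.2311, 0.1535]
tool_rot: [-1.824, -2.557, 0.001]
ft_force: [1.1, -0.2, 0.6]
grip_width: 0.999
grip_force: 0.0
```

Emit:
send_rows --rows '[{"hand": 0, "x": 0, "y": 0, "z": 0, "roll": 0}, {"hand": 0, "x": 0, "y": 0, "z": 0, "roll": 0}, {"hand": 0, "x": 0, "y": 0, "z": 0, "roll": 0}, {"hand": 0, "x": 0, "y": 0, "z": 0, "roll": 0}, {"hand": 0, "x": 0, "y": 0, "z": 0, "roll": 0}, {"hand": 0, "x": 0, "y": 0, "z": 0, "roll": 0}, {"hand": 0, "x": 0, "y": 0, "z": 0, "roll": 0}, {"hand": 0, "x": 0, "y": 0, "z": 0, "roll": 0}]' --force 25

```text
time: 3.0
position: [0.433, 0.2301, 0.1533]
tool_rot: [1.827, 2.556, -0.0]
ft_force: [0.6, 1.1, -0.8]
grip_width: 0.353
grip_force: 0.0
```

Emit:
send_rows --rows '[{"hand": 0, "x": 0, "y": 0, "z": 0, "roll": 0}, {"hand": 0, "x": 0, "y": 0, "z": 0, "roll": 0}, {"hand": 0, "x": 0, "y": 0, "z": 0, "roll": 0}, {"hand": 0, "x": 0, "y": 0, "z": 0, "roll": 0}, {"hand": 0, "x": 0, "y": 0, "z": 0, "roll": 0}, {"hand": 0, "x": 0, "y": 0, "z": 0, "roll": 0}]'

```text
time: 3.6
position: [0.4329, 0.2301, 0.1531]
tool_rot: [1.827, 2.556, -0.0]
ft_force: [-0.0, 0.7, -1.1]
grip_width: 0.112
grip_force: 25.0
```

Emit:
send_rows --rows '[{"hand": 0, "x": 0, "y": 0, "z": 20, "roll": 0}, {"hand": 0, "x": 0, "y": 0, "z": 30, "roll": 0}, {"hand": 0, "x": 0, "y": 0, "z": 30, "roll": 0}, {"hand": 0, "x": 0, "y": 0, "z": 30, "roll": 0}, {"hand": 0, "x": 0, "y": 0, "z": 30, "roll": 0}, {"hand": 0, "x": 0, "y": 0, "z": 25, "roll": 0}]'

```text
time: 4.2
position: [0.4331, 0.2301, 0.32]
tool_rot: [1.827, 2.555, 0.002]
ft_force: [0.2, 0.3, -0.7]
grip_width: 0.109
grip_force: 25.0
```

Emit:
send_rows --rows '[{"hand": 0, "x": 10, "y": -12, "z": 0, "roll": -2}, {"hand": 0, "x": 16, "y": -18, "z": 0, "roll": -2}, {"hand": 0, "x": 18, "y": -21, "z": 0, "roll": -2}, {"hand": 0, "x": 18, "y": -21, "z": 0, "roll": -2}, {"hand": 0, "x": 18, "y": -21, "z": 0, "roll": -2}, {"hand": 0, "x": 18, "y": -21, "z": 0, "roll": -2}, {"hand": 0, "x": 18, "y": -21, "z": 0, "roll": -2}, {"hand": 0, "x": 18, "y": -21, "z": 0, "roll": -2}, {"hand": 0, "x": 14, "y": -16, "z": 0, "roll": -2}, {"hand": 0, "x": 9, "y": -11, "z": 0, "roll": -1}]'

```text
time: 5.2
position: [0.5913, 0.0446, 0.3179]
tool_rot: [2.228, 2.214, -0.002]
ft_force: [-0.8, 0.0, -2.4]
grip_width: 0.114
grip_force: 25.0
```

Emit:
send_rows --rows '[{"hand": 0, "x": 0, "y": 0, "z": 0, "roll": 0}, {"hand": 0, "x": 0, "y": 0, "z": 0, "roll": 0}, {"hand": 0, "x": 0, "y": 0, "z": 0, "roll": 0}]'

```text
time: 5.5
position: [0.5895, 0.0487, 0.3182]
tool_rot: [-2.22, -2.221, -0.0]
ft_force: [-0.4, -0.6, -1.7]
grip_width: 0.115
grip_force: 25.0
```

```bash
python3 - <<'E'
from h import *
s=get_state();print(s["time"],s["position"],s["tool_rot"],s["grip_width"])
c=get_calibration("side");I=get_image("side");cv2.imwrite("pics/s2.png",I)
print(proj(c,[[.5905,.1035,.125],[.5905,-.0585,.125],np.r_[s["position"][:2],.2721-.0],[.5905,.0475,.125]]))
a=I[70:270,225:425];cv2.imwrite("pics/s2c.png",cv2.resize(a,None,fx=3,fy=3,interpolation=cv2.INTER_CUBIC))
E
```

```text
5.5 [0.58947439 0.04870827 0.31818498] [-2.22039731e+00 -2.22091050e+00 -4.61282467e-04] 0.1150121688573237
[[325.96774184 160.17841928]
 [361.96261479 188.67046533]
 [337.99303072 114.65727234]
 [337.65252273 169.42076245]]
```

View pics/s2c.png

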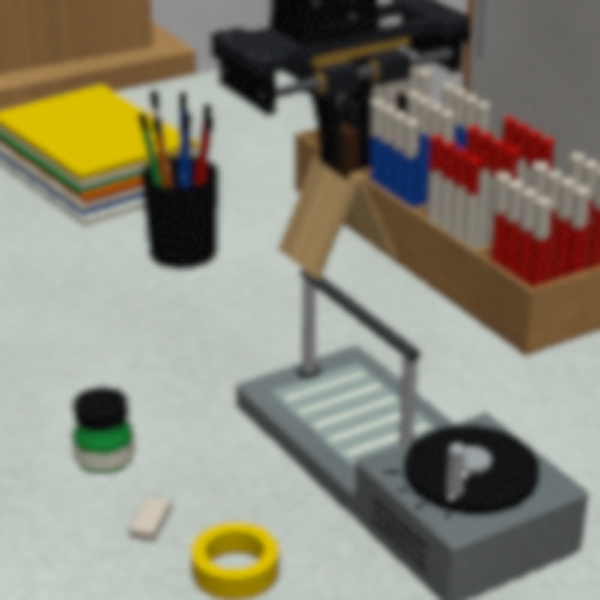

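The side crop shows the tent upright in the jaw above the far half of the bar, with its near feet at (281,250) and (318,277). I'll lower it.

Emit:
send_rows --rows '[{"hand": 0, "x": 1, "y": 0, "z": -20, "roll": 0}, {"hand": 0, "x": 0, "y": 0, "z": -20, "roll": 0}, {"hand": 0, "x": 0, "y": 0, "z": -20, "roll": 0}, {"hand": 0, "x": 0, "y": 0, "z": -15, "roll": 0}, {"hand": 0, "x": 0, "y": 0, "z": -10, "roll": 0}, {"hand": 0, "x": 0, "y": 0, "z": -8, "roll": 0}, {"hand": 0, "x": 0, "y": 0, "z": 0, "roll": 0}, {"hand": 0, "x": 0, "y": 0, "z": 0, "roll": 0}]'

```text
time: 6.35
position: [0.5913, 0.0472, 0.2258]
tool_rot: [2.223, 2.219, 0.001]
ft_force: [0.4, 0.5, -1.0]
grip_width: 0.115
grip_force: 25.0
```

Emit:
send_rows --rows '[{"hand": 0, "x": 0, "y": 0, "z": -3, "roll": 0}, {"hand": 0, "x": 0, "y": 0, "z": -3, "roll": 0}, {"hand": 0, "x": 0, "y": 0, "z": 0, "roll": 0}]'

```text
time: 6.65
position: [0.5908, 0.0471, 0.219]
tool_rot: [-2.224, -2.219, 0.0]
ft_force: [-1.2, 0.4, -1.8]
grip_width: 0.115
grip_force: 25.0
```

Emit:
send_rows --rows '[{"hand": 0, "x": 0, "y": 0, "z": -1.5, "roll": 0}, {"hand": 0, "x": 0, "y": 0, "z": 0, "roll": 0}, {"hand": 0, "x": 0, "y": 0, "z": 0, "roll": 0}]'

```text
time: 6.95
position: [0.5911, 0.0471, 0.2179]
tool_rot: [2.224, 2.219, 0.0]
ft_force: [-0.3, 0.4, -0.6]
grip_width: 0.108
grip_force: 25.0
```

Emit:
send_rows --rows '[{"hand": 0, "x": 0, "y": 0, "z": -1, "roll": 0}, {"hand": 0, "x": 0, "y": 0, "z": 0, "roll": 0}, {"hand": 0, "x": 0, "y": 0, "z": 0, "roll": 0}]'

```text
time: 7.25
position: [0.5912, 0.0471, 0.217]
tool_rot: [2.223, 2.219, 0.001]
ft_force: [1.0, -0.9, 0.4]
grip_width: 0.115
grip_force: 25.0
```

Emit:
send_rows --rows '[{"hand": 0, "x": 0, "y": 0, "z": -1, "roll": 0}, {"hand": 0, "x": 0, "y": 0, "z": 0, "roll": 0}, {"hand": 0, "x": 0, "y": 0, "z": 0, "roll": 0}]'

```text
time: 7.55
position: [0.5912, 0.0471, 0.2168]
tool_rot: [2.223, 2.219, 0.001]
ft_force: [-1.7, 0.1, 4.9]
grip_width: 0.113
grip_force: 25.0
```

Emit:
send_rows --rows '[{"hand": 0, "x": 0, "y": 0, "z": -1, "roll": 0}, {"hand": 0, "x": 0, "y": 0, "z": 0, "roll": 0}, {"hand": 0, "x": 0, "y": 0, "z": 0, "roll": 0}]'

```text
time: 7.85
position: [0.5913, 0.0471, 0.2167]
tool_rot: [2.223, 2.219, 0.002]
ft_force: [-3.7, -0.5, 10.3]
grip_width: 0.11
grip_force: 25.0
```

Contact came at the predicted height. I'll ease off, open and go up.

Emit:
send_rows --rows '[{"hand": 0, "x": -0.5, "y": 0, "z": 1.7, "roll": 0}, {"hand": 0, "x": 0, "y": 0, "z": 0, "roll": 0}, {"hand": 60, "x": 0, "y": 0, "z": 0, "roll": 0}, {"hand": 60, "x": 0, "y": 0, "z": 0, "roll": 0}, {"hand": 60, "x": 0, "y": 0, "z": 0, "roll": 0}, {"hand": 60, "x": 0, "y": 0, "z": 0, "roll": 0}, {"hand": 60, "x": 0, "y": 0, "z": 0, "roll": 0}, {"hand": 60, "x": 0, "y": 0, "z": 0, "roll": 0}, {"hand": 60, "x": 0, "y": 0, "z": 0, "roll": 0}, {"hand": 60, "x": 0, "y": 0, "z": 0, "roll": 0}]'

```text
time: 8.85
position: [0.5905, 0.0471, 0.2165]
tool_rot: [2.224, 2.219, 0.0]
ft_force: [-0.1, 0.4, -0.5]
grip_width: 0.674
grip_force: 0.0
```

Emit:
send_rows --rows '[{"hand": 60, "x": 0, "y": 0, "z": 15, "roll": 0}, {"hand": 60, "x": 0, "y": 0, "z": 25, "roll": 0}, {"hand": 60, "x": 0, "y": 0, "z": 30, "roll": 0}, {"hand": 60, "x": 0, "y": 0, "z": 30, "roll": 0}, {"hand": 60, "x": 0, "y": 0, "z": 0, "roll": 0}, {"hand": 60, "x": 0, "y": 0, "z": 0, "roll": 0}]'

```text
time: 9.45
position: [0.5909, 0.0471, 0.3182]
tool_rot: [2.223, 2.218, 0.004]
ft_force: [-1.0, -0.8, -0.5]
grip_width: 0.691
grip_force: 0.0
```

```bash
python3 - <<'E'
from h import *
s=get_state();print(s["time"],s["position"],s["tool_rot"],s["grip_width"],s["joint_positions"])
I=get_image("side");cv2.imwrite("pics/s3.png",I)
c=get_calibration("side")
print("expected tab top/ridge px",proj(c,[[.5905,.047,.178],[.5905,.047,.144]]))
J=get_image("top");cv2.imwrite("pics/t3.png",J)
a=cv2.resize(I[100:250,265:425],None,fx=3.5,fy=3.5,interpolation=cv2.INTER_CUBIC)
cv2.imwrite("pics/s3c.png",a)
E
```

```text
9.45 [0.59090132 0.04705618 0.31818416] [2.2229791  2.21799619 0.00373822] 0.6910058200829118 [-0.57624012  0.19669514  0.52507729  1.58149698 -0.10037915  1.38756702
 -0.04372579]
expected tab top/ridge px [[338.10947795 150.57614889]
 [337.8842304  162.81628327]]
```

View pics/s3c.png

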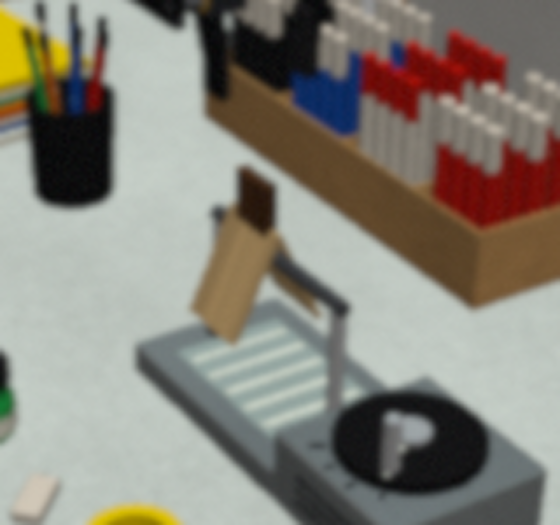

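The tent hangs upright on the bar, tab at (256,195) in the crop, with the gripper clear. Next I'll go above the dial post.

Emit:
send_rows --rows '[{"hand": 50, "x": 0, "y": -10, "z": 0, "roll": -6}, {"hand": 50, "x": -4, "y": -22, "z": 0, "roll": -6}, {"hand": 50, "x": -4, "y": -22, "z": 0, "roll": -6}, {"hand": 50, "x": -4, "y": -22, "z": 0, "roll": -6}, {"hand": 50, "x": -4, "y": -22, "z": 0, "roll": -6}, {"hand": 50, "x": -4, "y": -22, "z": 0, "roll": -6}, {"hand": 50, "x": -4, "y": -22, "z": 0, "roll": -6}, {"hand": 50, "x": -4, "y": -22, "z": 0, "roll": -6}, {"hand": 50, "x": -4, "y": -22, "z": 0, "roll": -6}, {"hand": 50, "x": -2, "y": -22, "z": 0, "roll": -6}]'

```text
time: 10.55
position: [0.5556, -0.1616, 0.3154]
tool_rot: [-3.036, -0.803, 0.003]
ft_force: [0.5, 0.2, -0.3]
grip_width: 0.577
grip_force: 0.0
```

Emit:
send_rows --rows '[{"hand": 50, "x": 0, "y": 0, "z": -30, "roll": 0}, {"hand": 50, "x": 0, "y": 0, "z": -30, "roll": 0}, {"hand": 50, "x": 0, "y": 0, "z": -20, "roll": 0}, {"hand": 50, "x": 0, "y": 0, "z": 0, "roll": 0}, {"hand": 50, "x": 0, "y": 0, "z": 0, "roll": 0}]'

```text
time: 11.05
position: [0.5562, -0.1608, 0.2362]
tool_rot: [-3.035, -0.81, 0.002]
ft_force: [1.8, -0.6, 0.4]
grip_width: 0.579
grip_force: 0.0
```

```bash
python3 - <<'E'
from h import *
s=get_state();R=cv2.Rodrigues(s["tool_rot"])[0];print(s["time"],s["position"],np.degrees(np.arctan2(R[1,1],R[0,1])),s["grip_width"],s["joint_positions"])
c=get_calibration("wrist");I=get_image("wrist")
print("post top,base,axis",proj(c,[[.557,-.1615,.112],[.557,-.1615,.072],[.591,-.1375,.072]]))
cv2.imwrite("pics/w4.png",I)
E
```

```text
11.05 [ 0.55621949 -0.16080809  0.23621161] -60.1273948186806 0.5788398365437785 [-0.40771079  0.24703495  0.74819271  1.7299872  -0.17638399  1.23500307
 -0.66541452]
post top,base,axis [[321.89668659 215.18373426]
 [321.82222283 200.88301695]
 [317.17084048 152.33334048]]
```

View pics/w4.png

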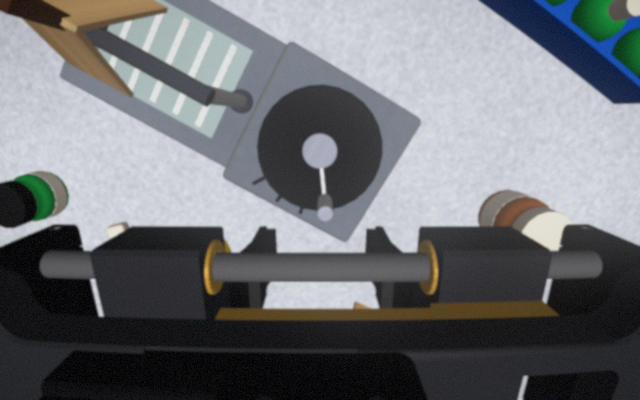

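The post top is at (324,214) and the disc centre at (319,151), within about 1 mm of the prediction. I'll go down and grip.

Emit:
send_rows --rows '[{"hand": 50, "x": 1, "y": -1.5, "z": -30, "roll": 0}, {"hand": 50, "x": 0, "y": 0, "z": -25, "roll": 0}, {"hand": 50, "x": 0, "y": 0, "z": -15, "roll": 0}, {"hand": 50, "x": 0, "y": 0, "z": -11, "roll": 0}, {"hand": 50, "x": 0, "y": 0, "z": 0, "roll": 0}]'

```text
time: 11.6
position: [0.5572, -0.1622, 0.1549]
tool_rot: [-3.035, -0.81, 0.002]
ft_force: [0.3, 0.0, 1.6]
grip_width: 0.575
grip_force: 0.0
```

Emit:
send_rows --rows '[{"hand": 0, "x": 0, "y": 0, "z": 0, "roll": 0}, {"hand": 0, "x": 0, "y": 0, "z": 0, "roll": 0}, {"hand": 0, "x": 0, "y": 0, "z": 0, "roll": 0}, {"hand": 0, "x": 0, "y": 0, "z": 0, "roll": 0}, {"hand": 0, "x": 0, "y": 0, "z": 0, "roll": 0}, {"hand": 0, "x": 0, "y": 0, "z": 0, "roll": 0}, {"hand": 0, "x": 0, "y": 0, "z": 0, "roll": 0}, {"hand": 0, "x": 0, "y": 0, "z": 0, "roll": 0}]' --force 40

```text
time: 12.4
position: [0.5579, -0.163, 0.1557]
tool_rot: [3.034, 0.809, 0.001]
ft_force: [2.1, -2.1, -0.7]
grip_width: 0.124
grip_force: 40.0
```

Emit:
send_rows --rows '[{"hand": 0, "x": -2.7, "y": 4.4, "z": 0, "roll": -6}, {"hand": 0, "x": -2.1, "y": 4.6, "z": 0, "roll": -6}, {"hand": 0, "x": -1.6, "y": 4.9, "z": 0, "roll": -6}, {"hand": 0, "x": -0.9, "y": 5.1, "z": 0, "roll": -6}, {"hand": 0, "x": -0.3, "y": 5.1, "z": 0, "roll": -6}, {"hand": 0, "x": 0, "y": 0, "z": 0, "roll": 0}, {"hand": 0, "x": 0, "y": 0, "z": 0, "roll": 0}]'

```text
time: 13.1
position: [0.5501, -0.1417, 0.1558]
tool_rot: [3.136, -0.007, 0.003]
ft_force: [3.7, -8.3, -3.3]
grip_width: 0.125
grip_force: 40.0
```

Emit:
send_rows --rows '[{"hand": 0, "x": 0.3, "y": 5.1, "z": 0, "roll": -6}, {"hand": 0, "x": 0.9, "y": 5.1, "z": 0, "roll": -6}, {"hand": 0, "x": 1.6, "y": 4.9, "z": 0, "roll": -6}, {"hand": 0, "x": 2.1, "y": 4.6, "z": 0, "roll": -6}, {"hand": 0, "x": 2.3, "y": 3.8, "z": 0, "roll": -5}, {"hand": 0, "x": 0, "y": 0, "z": 0, "roll": 0}, {"hand": 0, "x": 0, "y": 0, "z": 0, "roll": 0}]'

```text
time: 13.8
position: [0.5547, -0.1195, 0.1556]
tool_rot: [3.033, -0.794, -0.004]
ft_force: [-5.3, -8.2, 4.0]
grip_width: 0.12
grip_force: 40.0
```

```bash
python3 - <<'E'
from h import *
s=get_state();p=s["position"];R=cv2.Rodrigues(s["tool_rot"])[0]
v=p[:2]-[.5923,-.1389];a=np.degrees(np.arctan2(v[1],v[0]))%360
print(s["time"],p,np.hypot(*v),a,np.radians(215-a),np.degrees(np.arctan2(R[1,1],R[0,1])),s["ft_force"],s["joint_positions"])
I=get_image("top");cv2.imwrite("pics/t5.png",I);I=get_image("side")
cv2.imwrite("pics/s5.png",cv2.resize(I[110:250,265:425],None,fx=4,fy=4,interpolation=cv2.INTER_CUBIC))
E
```

```text
13.8 [ 0.5546937  -0.11951309  0.15563992] 0.04230940481347272 152.7278539228457 1.0868539813292135 -119.34490535323346 [-5.26153632 -8.16706247  4.00625487] [-0.60247116  0.35764795  0.90953948  1.84425678 -0.30880202  1.09453288
 -1.66183126]
```

View pics/s5.png

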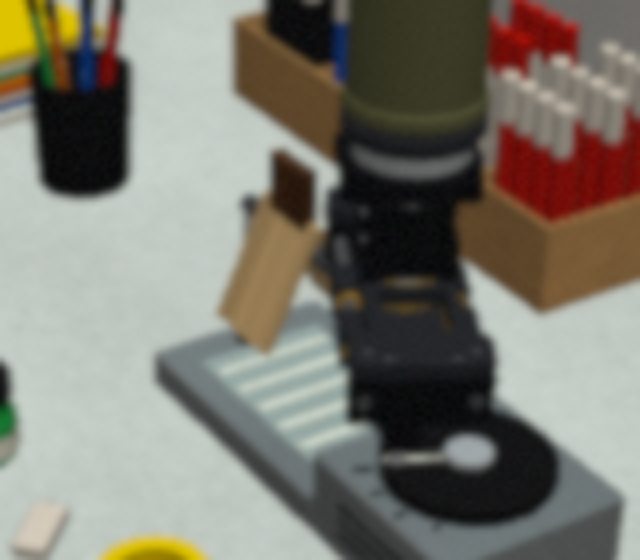

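The dial is at about 1.09 rad, with the pointer just short of the third, longest mark. The tent is still hanging clear. About 4.7 mm more is needed.

Emit:
send_rows --rows '[{"hand": 0, "x": 1.2, "y": 2, "z": 0, "roll": -2}, {"hand": 0, "x": 1.2, "y": 2, "z": 0, "roll": -2}, {"hand": 0, "x": 0, "y": 0, "z": 0, "roll": 0}, {"hand": 0, "x": 0, "y": 0, "z": 0, "roll": 0}, {"hand": 0, "x": 0, "y": 0, "z": 0, "roll": 0}]'

```text
time: 14.4
position: [0.5564, -0.1164, 0.1556]
tool_rot: [3.002, -0.901, -0.006]
ft_force: [-7.4, -10.2, 6.4]
grip_width: 0.126
grip_force: 40.0
```

```bash
python3 - <<'E'
from h import *
s=get_state();p=s["position"]
v=p[:2]-[.5923,-.1389];a=np.degrees(np.arctan2(v[1],v[0]))%360
print(s["time"],p,np.hypot(*v),np.radians(215-a),s["ft_force"],s["grip_force"])
I=get_image("side")
cv2.imwrite("pics/s6.png",cv2.resize(I[110:250,265:425],None,fx=4,fy=4,interpolation=cv2.INTER_CUBIC))
# pointer angle in the side view: bright pixels on dial plane
c=get_calibration("side");px=proj(c,[[.5923,-.1389,.072]]+[np.r_[np.array([.5923,-.1389])+.03*np.array([np.cos(np.radians(t)),np.sin(np.radians(t))]),.072] for t in range(120,190,2)])
g=I.max(2);print([(t,int(g[int(round(q[1])),int(round(q[0]))])) for t,q in zip(range(120,190,2),px[1:])])
E
```

```text
14.4 [ 0.55640354 -0.11644277  0.15561373] 0.042342446798116815 1.1699039518975938 [ -7.3654279  -10.23064186   6.36429491] 40.01920628361404
[(120, 22), (122, 41), (124, 38), (126, 38), (128, 38), (130, 90), (132, 90), (134, 90), (136, 90), (138, 123), (140, 123), (142, 123), (144, 123), (146, 104), (148, 104), (150, 104), (152, 60), (154, 60), (156, 60), (158, 60), (160, 30), (162, 30), (164, 30), (166, 30), (168, 24), (170, 24), (172, 24), (174, 24), (176, 25), (178, 23), (180, 23), (182, 23), (184, 24), (186, 24), (188, 24)]
```

View pics/s6.png

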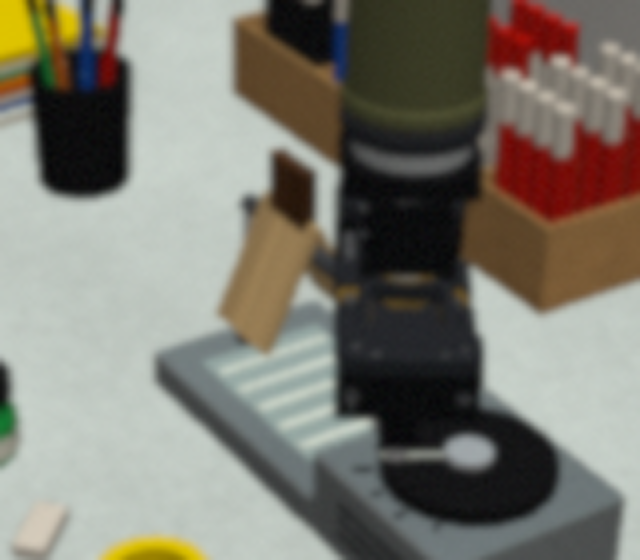

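```bash
python3 - <<'E'
from h import *
c=get_calibration("side");S=lambda p:(np.array(p,float)+.5)/4-.5+[265,110]
q=onplane(c,S([[470,452],[382,456.5],[440,453.5]]),.072)[:,:2];m=onplane(c,S([[355,468],[370,468],[378,494],[400,517],[438,526]]),.06)[:,:2]
A=lambda v:np.degrees(np.arctan2(v[...,1],v[...,0]))%360
print(q,A(q[1]-q[0]),A(q[1]-q[2]),A(m-q[0]))
E
```

```text
[[ 0.59659995 -0.13470098]
 [ 0.55082773 -0.11230955]
 [ 0.58097552 -0.12701537]] 153.93246053419628 153.9972895145536 [148.18582778 148.06138922 173.06561773 195.67905435 216.43557774]
```

The pointer lies close to the third mark. I'll nudge about 1 mm further to centre it, then check the angle numerically in all three views.

Emit:
send_rows --rows '[{"hand": 0, "x": 0.6, "y": 0.9, "z": 0, "roll": 0}, {"hand": 0, "x": 0, "y": 0, "z": 0, "roll": 0}, {"hand": 0, "x": 0, "y": 0, "z": 0, "roll": 0}, {"hand": 0, "x": 0, "y": 0, "z": 0, "roll": 0}]'

```text
time: 14.85
position: [0.5566, -0.1161, 0.1556]
tool_rot: [3.001, -0.901, -0.006]
ft_force: [-7.9, -12.4, 6.1]
grip_width: 0.126
grip_force: 40.0
```

```bash
python3 - <<'E'
from h import *
s=get_state();p=s["position"];v=p[:2]-[.5923,-.1389];a=np.degrees(np.arctan2(v[1],v[0]))%360
print(s["time"],p,np.radians(215-a),s["ft_force"],s["grip_force"])
t=np.radians(np.arange(110,190,1.))
for n in("side","wrist","top"):
    c=get_calibration(n);g=get_image(n).max(2).astype(np.float32)
    for r in(.018,.022,.026,.03,.034):
        P=np.c_[.5923+r*np.cos(t),-.1389+r*np.sin(t),0*t+.072];q=proj(c,P).astype(np.float32)
        b=cv2.remap(g,q[:,:1],q[:,1:],cv2.INTER_LINEAR)[:,0];w=np.clip(b-b.min()-.5*(b.max()-b.min()),0,None)
        print(n,r,int(b.min()),int(b.max()),round(np.degrees(t[b.argmax()]),0),round(np.degrees((w*t).sum()/w.sum()),1),q[b.argmax()])
E
```

```text
14.85 [ 0.55664078 -0.11610026  0.15562642] 1.1797375807831323 [ -7.93338296 -12.36884237   6.14134977] 40.023174807429314
side 0.018 26 123 135.0 133.8 [373.91107 223.00023]
side 0.022 21 121 138.0 138.6 [372.11542 223.04077]
side 0.026 21 120 139.0 140.3 [370.35565 222.9603 ]
side 0.03 20 118 141.0 141.4 [368.57727 223.04738]
side 0.034 16 107 142.0 142.3 [366.8161  223.05577]
wrist 0.018 45 241 146.0 145.8 [319.02936 196.933  ]
wrist 0.022 46 240 146.0 146.2 [318.97018 203.5004 ]
wrist 0.026 46 239 147.0 146.8 [319.67712 209.99294]
wrist 0.03 43 242 147.0 147.1 [319.7322  216.41235]
wrist 0.034 43 238 148.0 147.4 [320.77603 222.74045]
top 0.018 56 61 165.0 153.6 [366.99564 185.00038]
top 0.022 55 61 167.0 156.3 [366.9431  186.22499]
top 0.026 56 64 169.0 154.8 [366.97653 187.46106]
top 0.03 50 63 117.0 150.6 [360.16217 183.9382 ]
top 0.034 54 64 172.0 154.1 [367.12122 189.9285 ]
```

The wrist view puts the pointer at about 147° (1.18 rad), which matches the arm's reading. I'll hand in.

```bash
python3 -c "
from h import *
print(close_job())"
```

```text
the job is handed in; nothing more can be done
None
```

The tall tent hangs free on the bar and the fingers hold the dial at its third click (about 1.18 rad, 40 N grip). I handed the job in at about 15 s with no verdict shown, and I viewed 11 pictures, one over the limit of 10.

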